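# Slide the mould tray under the curing lamp

## Robot

A 7-joint arm with a two-finger parallel gripper is mounted at the origin on the work surface. World frame = base frame: x ahead of the robot, y to its left, z up, the work surface at z = 0. Lengths are in mm, angles in rad, forces in N, time in s.
With the tool pointing down it reaches from about 400 to 875 mm from the base axis. Payload 4.4 kg.
Tool frame: the origin (TCP) lies between the finger pads; the fingertips stand ctrl.tcp_to_tips ahead of it and the grasp point (between the pads) lies 8 mm behind it (ctrl.tcp_to_tips is the distance from the TCP to the fingertips, in mm); z points along the fingers, y is the direction in which the jaws open and shut (so a half turn about z gives the same grasp; the last joint's range is limited). The gripper opens to 85 mm and grips with 20 to 120 N. Pads are 22 mm wide; open, the fingers measure 114 mm over their backs; the gripper's body (76 mm by 85 mm) begins 54 mm behind the grasp point. The pads swing forward as they close: fully open they stand 13 mm farther back than shut.
Start: joints at [1.203, 0.628, 0.038, 1.517, -0.027, 0.996, -0.02], TCP at [193.234, -620.628, 213.513] pointing down, gripper open.
Joint ranges: [-3.06, 3.06], [-0.37, 2.12], [-1.25, 1.32], [0.18, 2.47], [-1.1, 4.24], [0.23, 1.98], [-2.94, 2.94]. Speed limits (rad/s): [2.57, 2.57, 3.14, 3.14, 3.14, 3.14, 3.14].

## Interface

Orientations are given as [roll, pitch, yaw] about the fixed x, y, z axes, in that order (R = Rz(yaw) Ry(pitch) Rx(roll)).
In Python, from cell import ctrl gives the robot as it stands.
- The arm moves only by the tool send_rows, never from a script. Its argument "rows" is a list of rows, each an object of numbers: "x", "y", "z": the shift along the world's x, y, z in cm; "roll": the turn about the world's z in degrees; "claw": the closure, from 0 (fully open) to 1 (shut). A call has 1 to 5 rows; each row is the pose to reach, as a shift and turn from the pose commanded when the call began; what a row does not reach only later rows make up. A row lasts 1/12 s, in which the tool goes at most 41.7 mm and 7.16 degrees, less where a joint would pass 70% of its speed; a pose out of reach is approached as far as the arm can. A call with a gripper value outside its range is refused whole. The fingers move at their own pace and stop on an object; the grip force is fixed at half the most. Time passes only in rows, so rows that repeat a pose let the fingers close. It gives the time, the measured TCP pose, the force and the opening at its end, in the units of the state.
- ctrl.read_state(): the state, without advancing time (a new reading comes with each control period).
- ctrl.get_image(name): name is "scene" or "top"; returns (picture, depth): 400x640x3 uint8, blue, green, red; 400x640 float32, mm along the optical axis (not along the pixel's ray), 0 where there is no reading.
- ctrl.get_calibration(name): a dict with "intrinsics" (3x3 intrinsics, pixels), "dist_coeffs" ([k1, k2, p1, p2, k3] as OpenCV has them; the pictures are not rectified), "T" (4x4, takes a point from camera to world coordinates). Camera axes: x right, y down, z forward; pixel columns grow to the right and rows downward; lengths in mm; the calibration is good to about 2 mm. A picture is of the moment at which its call begins. get_calibration takes no time and is no camera call.
- ctrl.finish_job(): hands the job in, once; it reports no verdict.
Trained networks look in the newest picture that a camera, given by its name, has taken for a name from the list of things; names that differ only in an ending like _2 or _b are one class to them, and where a whole thing is asked for, a point or a joint stands for the part that bears it (a point fixed in the world has none). Each returns a list of dicts, best first, with "confidence" (0 to 1); they miss things now and then, are a little off and sometimes report something else, mostly with a low value. They report only what shows in the picture. A call takes as long as a camera call. They do not tell look-alikes from the thing itself.
- ctrl.recognise(camera, query): "uv" ([column, row] in pixels, amid what is visible of it).
- ctrl.regions_of(camera, query): "region" (400x640 bool, what is visible of it) and "uv" ([column, row] in pixels, amid what is visible of it).
- ctrl.place_of(camera, query): "uv" ([column, row] in pixels: a listed point, or the origin of a listed thing).
The state is a dict: "clock": time; "qpos": joint angles; "qd": joint speeds; "tau": joint torques, N m; "eef_pos": TCP position; "tool_rot": TCP orientation; "force": force on the tool from outside, world axes, zero at the start; "torque": the same for the moment, N m; "width": finger opening in mm.
Only numpy, scipy, OpenCV 4.12 (cv2) and the standard library are available. Lean on these libraries where they do the work, as an engineer would, in place of code of your own. Each camera call takes 0.05 s, during which the arm holds its last target. There are 200 camera calls.

## Task

Slide the blue tray with its mould along the bench, between the two posts of the lamp bridge, until the tray stands straight and centred under the lamp bar, with the same length of it showing on either side. Keep the tray flat on the bench (do not lift or tip it), keep the mould in it, and leave the spray can, the tape roll and the cup where they are.

Things in the scene. Friction and masses are not known exactly. Their poses are not given: they have to be found in the camera images.
- bridge: fixed lamp bridge: white bar (210 mm along its x, 70 mm along y, 85 to 120 mm above the bench) on two aluminium posts (20 mm in x, 70 mm in y), each with a 6 mm thick outer foot (to 140 mm from the middle). Gap between posts 150 mm wide, 85 mm high. Origin on the bench midway between the posts; y runs through the gap (the sliding way), x post to post. The tray starts on its +y or -y side
- tray: open rectangular blue plastic tray, loose, 115 mm along its x, 190 mm along its y, 35 mm high, walls and floor 5 mm thick, about 0.3 kg. Origin at the centre of its underside, z up
- mould: grey block 85 mm along its x, 150 mm along its y, 18 mm thick, with a white rounded hump 64 x 120 mm along the middle of its top, lying loose in the tray; about 0.25 kg; 49 mm high in all, its top about 54 mm above the bench. Origin at the centre of its underside
- can: spray can, upright, 60 mm diameter, 190 mm high, loose, standing beyond the bridge on the side away from the tray; bystander. Origin at the centre of its underside
- tape: roll of yellow tape lying flat, 100 mm diameter, 48 mm high, loose; bystander. Origin at the centre of its underside
- cup: clear mixing cup, upright, 84 mm diameter at the rim, 100 mm high, empty, loose; bystander. Origin at the centre of its underside
Things that resemble listed ones, but are neither listed nor needed, are in the scene too. Several things have the shape of the tray; the one meant has the colours described above.

How it is judged (in metres and radians):
At the end, for the whole second after the job is handed in: Tray at rest flat on the bench between the posts, its middle within 15 mm of the lamp bar's along the sliding direction, straight within 0.14 rad (8 degrees); the mould flat in the tray; can, tape roll and cup within 20 mm of where they began (y of tray in the frame of bridge between -0.015 and 0.015 m and x of tray in the frame of bridge between -0.022 and 0.022 m and angle between the y axis of tray and the y axis of bridge, either way round below 0.14 rad and angle between tray's own z axis and vertical below 0.05 rad and height (world z) of tray below 0.006 m and horizontal distance between mould and tray below 0.03 m and z of mould in the frame of tray below 0.01 m and angle between mould's own z axis and vertical below 0.08 rad and linear speed of each of tray, mould below 0.01 m/s and distance of each of can, tape, cup from where it was at the start of the episode below 0.02 m); the robot touches nothing.
It fails at once if the tray is lifted off the bench by more than 15 mm (height (world z) of tray above 0.015 m).
It fails at once if the tray is tipped by more than 0.2 rad (angle between tray's own z axis and vertical above 0.2 rad).
It fails at once if the mould comes out of the tray (z of mould in the frame of tray above 0.04 m).
It fails at once if a bystander is moved by more than 20 mm or knocked over (distance of any of can, tape, cup from where it was at the start of the episode above 0.02 m or angle between any of can, tape, cup's own z axis and vertical above 0.3 rad).
It also fails if it takes over 64 s, if anything falls off the work surface, if the arm or the gripper's body presses on something with over 40 N, if the wrist force passes 120 N, or if a joint passes its speed limit or range.

## Working session

There is one attempt and no reset: what is moved stays moved. The work goes in short steps, Python scripts to look and compute and a tool call to move; the robot and the scene stay as the last step left them, time stands still between calls to the robot, and variables do not carry over. Pictures are saved under pics/ and viewed, on a budget of 10 in all, crops included, one or two more only if the job needs it, and the job is handed in when it is done.

Besides the shell and the picture viewer there is one more tool, called as name(argument=value, ...), one argument or row to a line, values as JSON. send_rows: Moves the arm, as the interface text tells. Its arguments: {"type":"object","properties":{"rows":{"type":"array"}},"required":["rows"]}

```bash
mkdir -p pics
cat > h.py <<'E'
import numpy as np, cv2
from cell import ctrl
def ray(cam,uv,z):
    c=ctrl.get_calibration(cam);K=np.array(c["intrinsics"]);T=np.array(c["T"])
    p=cv2.undistortPoints(np.array(uv,float).reshape(-1,1,2),K,np.array(c["dist_coeffs"]))[:,0]
    d=np.c_[p,np.ones(len(p))]@T[:3,:3].T;o=T[:3,3]
    return o+d*((z-o[2])/d[:,2])[:,None]
def cloud(cam,dep,mask):
    c=ctrl.get_calibration(cam);K=np.array(c["intrinsics"]);T=np.array(c["T"])
    v,u=np.nonzero(mask&(dep>0))
    p=cv2.undistortPoints(np.c_[u,v].astype(float).reshape(-1,1,2),K,np.array(c["dist_coeffs"]))[:,0]
    d=dep[v,u][:,None]
    return (np.c_[p,np.ones(len(p))]*d)@T[:3,:3].T+T[:3,3]
E
python3 - <<'E'
from h import *
print(ctrl.tcp_to_tips,ctrl.read_state()["clock"])
ims=[]
for c in("top","scene"):
    im,d=ctrl.get_image(c);np.save(f"{c}.npy",d);cv2.imwrite(f"pics/{c}0.png",im)
    for q in("bridge","tray","mould","can","tape","cup"):
        for r in ctrl.recognise(c,q):
            u=np.round(r["uv"]).astype(int); print(c,q,round(r["confidence"],2),u,cloud(c,d,(np.indices(d.shape)[0]==u[1])&(np.indices(d.shape)[1]==u[0])).round())
E
```

```text
11.0 0.0
top bridge 0.6 [294 182] [[544. -12. 122.]]
top tray 0.98 [395 179] [[ 563. -269.    1.]]
top tray 0.72 [459 280] [[ 298. -426.    1.]]
top tray 0.58 [201 292] [[285. 236.   5.]]
top mould 0.62 [400 197] [[ 510. -270.   54.]]
top can 0.94 [187 217] [[463. 222. 189.]]
top tape 0.68 [232 104] [[775. 154.   3.]]
top tape 0.56 [399 195] [[ 516. -269.   51.]]
top tape 0.44 [297 182] [[544. -19. 123.]]
top cup 0.67 [401 195] [[ 515. -273.   57.]]
top cup 0.59 [314  92] [[798. -64.  13.]]
scene bridge 0.75 [340 187] [[631. -59. 119.]]
scene tray 0.83 [170 216] [[ 309. -422.    7.]]
scene tray 0.79 [255 234] [[ 552. -280.   22.]]
scene tray 0.59 [338 147] [[262. 249.   7.]]
scene mould 0.88 [245 227] [[ 545. -302.   50.]]
scene can 0.6 [376 143] [[485. 220. 112.]]
scene tape 0.89 [416 208] [[721. 161.   7.]]
scene cup 0.93 [370 234] [[ 792. -102.   83.]]
scene cup 0.18 [338 187] [[626. -61. 117.]]
```

View pics/top0.png

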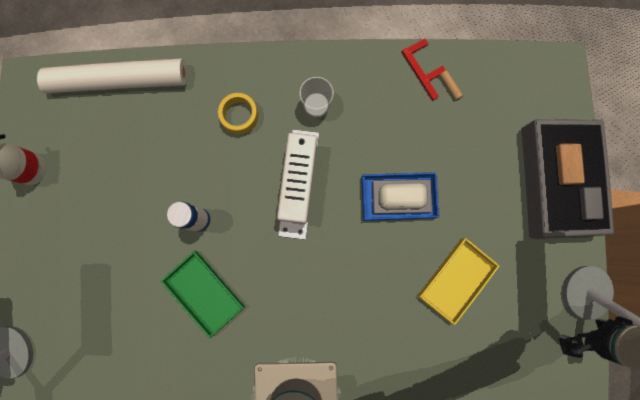

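View pics/scene0.png

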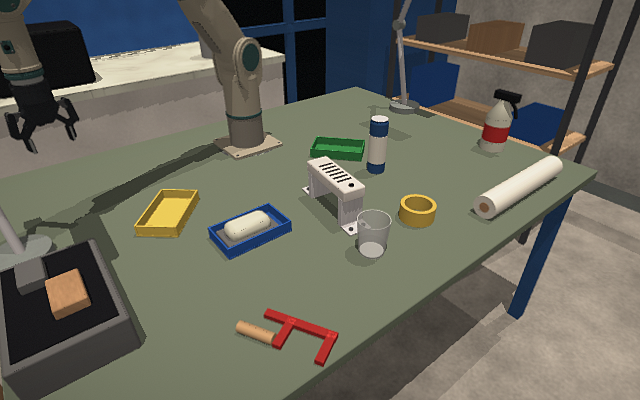

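The tray candidates in the top picture are blue with the mould at (400,197), yellow and empty at (459,280), and green and empty at (203,292). Blue with the mould is the one described. The can is at (187,217), the tape at (238,113), the cup at (316,97) and the bridge at (297,185). I'll measure the tray and bridge next.

```bash
cat >> h.py <<'E'
def rect(P):
    (c,s,a)=cv2.minAreaRect(P[:,:2].astype(np.float32)); b=cv2.boxPoints((c,s,a))
    e=b[1]-b[0] if np.linalg.norm(b[1]-b[0])>np.linalg.norm(b[2]-b[1]) else b[2]-b[1]
    return np.round(c,1),np.round(s,1),round(float(np.degrees(np.arctan2(e[1],e[0]))%180),1)
def measure(cam="top"):
    im,d=ctrl.get_image(cam); hsv=cv2.cvtColor(im,cv2.COLOR_BGR2HSV)
    blue=cv2.inRange(hsv,(100,130,50),(130,255,255))>0
    P=cloud(cam,d,blue); k=(P[:,2]>29)&(P[:,2]<41)&(abs(P[:,0]-540)<140)&(P[:,1]>-450)&(P[:,1]<150); P=P[k]
    Q=cloud(cam,d,np.ones(d.shape,bool)); M=Q[(Q[:,2]>44)&(Q[:,2]<62)&(abs(Q[:,0]-520)<100)&(Q[:,1]>-380)&(Q[:,1]<-100)]
    Q=Q[(Q[:,2]>112)&(Q[:,2]<130)&(abs(Q[:,0]-545)<150)&(abs(Q[:,1])<90)]
    return im,d,P,Q,M
E
python3 - <<'E'
from h import *
im,d,P,Q,M=measure()
for n,p in(("tray",P),("bar",Q),("mould",M)): print(n,len(p),*rect(p),np.median(p[:,2]).round(1))
cv2.imwrite("pics/crop1.png",cv2.resize(im[110:260,270:470],None,fx=4,fy=4))
print(ctrl.read_state()["tool_rot"])
E
```

```text
tray 413 [ 516.2 -275.2] [115.4 188.9] 90.3 33.0
bar 2587 [557.6 -18.8] [ 69.7 210.1] 171.6 118.5
mould 955 [ 515.1 -282.3] [111.5  57.9] 88.7 50.8
[ 3.14154580e+00 -3.37094353e-05  3.01755177e-01]
```

View pics/crop1.png

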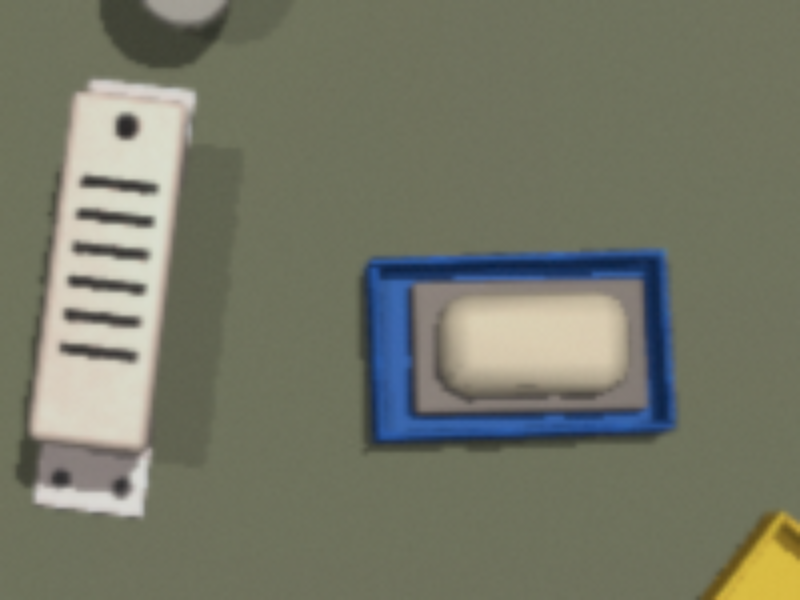

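The crop confirms the blue tray with the grey and white mould. It already lies about 3.5 mm off the slide line but is turned 8.7° from it. I'll push its far (-y) end with both half-open fingers square to the slide line, yaw 81.6°.

send_rows(
  rows=[
    {"x":4,"y":1,"z":0,"roll":7,"claw":0.4},
    {"x":8,"y":2,"roll":14,"claw":0.4},
    {"x":12,"y":4,"roll":21,"claw":0.4},
    {"x":16,"y":6,"roll":28,"claw":0.4},
    {"x":19,"y":8,"roll":35,"claw":0.4},
  ],
)

```text
$.rows[1]: bad value
```

send_rows(
  rows=[
    {"x":4,"y":1,"z":0,"roll":7,"claw":0.4},
    {"x":8,"y":2,"z":0,"roll":14,"claw":0.4},
    {"x":12,"y":4,"z":0,"roll":21,"claw":0.4},
    {"x":15,"y":6,"z":0,"roll":28,"claw":0.4},
    {"x":18,"y":8,"z":0,"roll":35,"claw":0.4},
  ],
)

```text
clock: 1.17
eef_pos: [375.8, -539.1, 213.5]
tool_rot: [3.141, -0.001, 0.92]
force: [1.5, 0.3, 0.3]
width: 51.3
```

send_rows(
  rows=[
    {"x":3,"y":2.5,"z":0,"roll":6,"claw":0.4},
    {"x":6,"y":5,"z":0,"roll":12,"claw":0.4},
    {"x":9,"y":7.5,"z":0,"roll":18,"claw":0.4},
    {"x":12,"y":10,"z":0,"roll":24,"claw":0.4},
    {"x":14.1,"y":12.5,"z":0,"roll":29.3,"claw":0.4},
  ],
)

```text
clock: 1.58
eef_pos: [517.3, -413.5, 213.6]
tool_rot: [3.14, -0.001, 1.431]
force: [0.5, -0.0, -0.2]
width: 51.1
```

send_rows(
  rows=[
    {"x":0,"y":0,"z":-4,"roll":0,"claw":0.4},
    {"x":0,"y":0,"z":-8,"roll":0,"claw":0.4},
    {"x":0,"y":0,"z":-12,"roll":0,"claw":0.4},
    {"x":0,"y":0,"z":-16,"roll":0,"claw":0.4},
    {"x":0,"y":0,"z":-18.8,"roll":0,"claw":0.4},
  ],
)

```text
clock: 2.0
eef_pos: [512.5, -414.6, 22.0]
tool_rot: [-3.138, -0.002, 1.424]
force: [-0.2, -0.1, 0.0]
width: 51.7
```

send_rows(
  rows=[
    {"x":0,"y":0,"z":0,"roll":0,"claw":0.4},
  ],
)

```text
clock: 2.08
eef_pos: [509.8, -412.6, 19.0]
tool_rot: [-3.131, -0.005, 1.424]
force: [-0.7, 1.3, -0.1]
width: 51.3
```

send_rows(
  rows=[
    {"x":0,"y":0,"z":0,"roll":0,"claw":0.4},
    {"x":0,"y":0,"z":0,"roll":0,"claw":0.4},
  ],
)

```text
clock: 2.25
eef_pos: [515.7, -416.6, 27.4]
tool_rot: [3.139, 0.001, 1.424]
force: [-0.1, 0.4, 0.9]
width: 51.1
```

Run:
```python
from h import *
im,d,P,Q,M=measure()
for n,p in(("tray",P),("bar",Q)): print(n,len(p),*rect(p))
s=ctrl.read_state();print(s["eef_pos"],s["tool_rot"],s["force"])
im2,_=ctrl.get_image("scene")
cv2.imwrite("pics/b.png",np.hstack([cv2.resize(im[110:290,270:500],(400,313)),cv2.resize(im2[120:290,130:400],(497,313))])[:, :800])
```

```text
tray 408 [ 516.2 -275. ] [115.2 188.6] 90.2
bar 2588 [557.5 -18.8] [ 69.9 210.3] 171.7
[ 516.0829692  -416.88582254   28.14128122] [3.13747156e+00 2.01702522e-03 1.42378894e+00] [-0.66733168  0.09705668  0.4101008 ]
```

View pics/b.png

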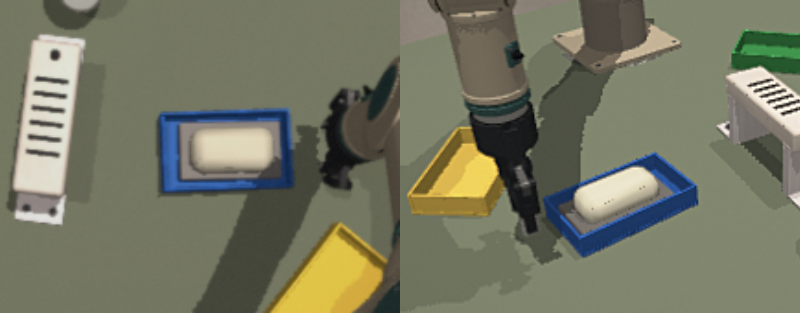

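The left panel shows the fingers behind the tray's far end at (325,140), clear of the yellow tray. Now I push along the slide line.

send_rows(
  rows=[
    {"x":0.1,"y":1.2,"z":0,"roll":0,"claw":0.4},
    {"x":0.3,"y":2.4,"z":0,"roll":0,"claw":0.4},
    {"x":0.5,"y":3.4,"z":0,"roll":0,"claw":0.4},
    {"x":0.6,"y":4.2,"z":0,"roll":0,"claw":0.4},
    {"x":0.7,"y":5,"z":0,"roll":0,"claw":0.4},
  ],
)

```text
clock: 2.77
eef_pos: [521.9, -363.7, 25.9]
tool_rot: [3.141, -0.0, 1.426]
force: [-0.1, -0.1, -0.3]
width: 51.3
```

send_rows(
  rows=[
    {"x":0.1,"y":0.8,"z":0,"roll":0,"claw":0.4},
    {"x":0.2,"y":1.6,"z":0,"roll":0,"claw":0.4},
    {"x":0.4,"y":2.4,"z":0,"roll":0,"claw":0.4},
    {"x":0.5,"y":3.2,"z":0,"roll":0,"claw":0.4},
    {"x":0.6,"y":4,"z":0,"roll":0,"claw":0.4},
  ],
)

```text
clock: 3.18
eef_pos: [527.0, -326.7, 25.7]
tool_rot: [3.141, 0.002, 1.423]
force: [-1.5, -5.1, 0.7]
width: 51.3
```

```bash
cat > m.py <<'E'
from h import *
im,d,P,Q,M=measure()
c,s,a=rect(P);print("tray",c,s,a,"pts",len(P))
B=np.array([557.6,-18.8]);u=np.array([.146,.989]);n=np.array([.989,-.146])
print("bridge-frame along,lateral:",(c-B)@u,(c-B)@n)
s=ctrl.read_state();e=s["eef_pos"][:2]-B;print("tcp",s["eef_pos"].round(1) if hasattr(s["eef_pos"],"round") else s["eef_pos"],e@u,e@n,s["tool_rot"],s["force"],s["clock"])
E
python3 m.py
```

```text
tray [ 518.3 -264.6] [186.9 114.1] 89.2 pts 326
bridge-frame along,lateral: -248.83400000000003 -2.9809000000000694
tcp [ 527.6 -323.8   25.6] -306.00320426032147 14.847309995197264 [-3.14152577e+00 -3.47107539e-04  1.42531827e+00] [-0.65572636 -3.08691026  2.50387383] 3.2333
```

Run:
```python
from h import *
im,_=ctrl.get_image("top");im2,_=ctrl.get_image("scene")
cv2.imwrite("pics/c.png",np.hstack([cv2.resize(im[130:260,300:460],(400,325)),cv2.resize(im2[150:280,170:330],(400,325))]))
```

```text
(no output)
```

View pics/c.png

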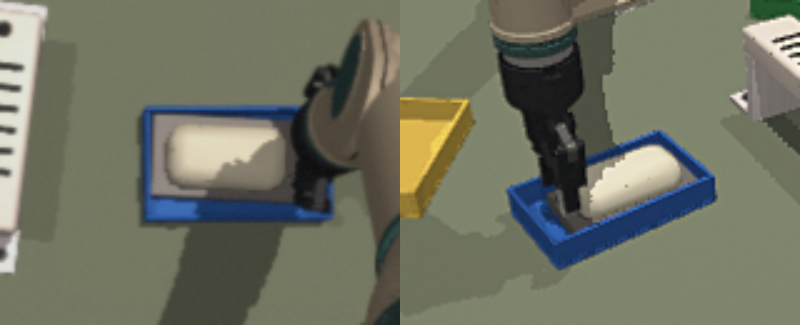

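The fingertips passed over the end wall and pushed the mould up against the front wall. The tray itself moved only 10 mm. I'll lift out, go back behind the tray and come in lower.

send_rows(
  rows=[
    {"x":0,"y":0,"z":2,"roll":0,"claw":0.4},
    {"x":0,"y":0,"z":4.5,"roll":0,"claw":0.4},
    {"x":-0.3,"y":-2,"z":5,"roll":0,"claw":0.4},
    {"x":-0.6,"y":-5,"z":5,"roll":0,"claw":0.4},
    {"x":-0.9,"y":-8,"z":5,"roll":0,"claw":0.4},
  ],
)

```text
clock: 3.75
eef_pos: [519.6, -404.6, 76.4]
tool_rot: [3.14, -0.002, 1.427]
force: [0.2, -1.0, 0.3]
width: 51.2
```

send_rows(
  rows=[
    {"x":0,"y":-1,"z":0,"roll":0,"claw":0.4},
    {"x":0,"y":-1.8,"z":-2,"roll":0,"claw":0.4},
    {"x":0,"y":-2,"z":-4,"roll":0,"claw":0.4},
    {"x":0,"y":-2,"z":-5,"roll":0,"claw":0.4},
    {"x":0,"y":-2,"z":-5.4,"roll":0,"claw":0.4},
  ],
)

```text
clock: 4.17
eef_pos: [517.1, -423.5, 19.0]
tool_rot: [-3.138, -0.004, 1.424]
force: [0.2, -0.4, 0.5]
width: 51.1
```

send_rows(
  rows=[
    {"x":0,"y":0,"z":-0.3,"roll":0,"claw":0.4},
    {"x":0,"y":0,"z":-0.6,"roll":0,"claw":0.4},
    {"x":0,"y":0,"z":-0.6,"roll":0,"claw":0.4},
  ],
)

```text
clock: 4.42
eef_pos: [518.8, -425.0, 15.7]
tool_rot: [3.141, -0.0, 1.425]
force: [-0.6, -0.3, -0.1]
width: 51.4
```

```bash
python3 m.py
python3 - <<'E'
from h import *
im,d=ctrl.get_image("scene")
Q=cloud("scene",d,cv2.cvtColor(im,cv2.COLOR_BGR2GRAY)<70)
k=(abs(Q[:,0]-520)<70)&(abs(Q[:,1]+425)<50)&(Q[:,2]>3)&(Q[:,2]<60);Q=Q[k]
for lo in range(0,60,6):
    p=Q[(Q[:,2]>=lo)&(Q[:,2]<lo+6)]
    if len(p):print(lo,len(p),p[:,:2].min(0).round(),p[:,:2].max(0).round())
cv2.imwrite("pics/d.png",cv2.resize(im[150:280,150:310],(640,520)))
E
```

```text
tray [ 518.4 -262.3] [188.9 112.9] 88.8 pts 383
bridge-frame along,lateral: -246.5447 -3.2178000000000466
tcp [ 518.8 -425.3   16.1] -407.69544032616045 21.01690388769785 [3.14082247e+00 8.76180491e-05 1.42463029e+00] [-0.82436963  0.50359117  0.51341487] 4.4667
42 11 [ 494. -437.] [ 560. -423.]
48 14 [ 492. -438.] [ 561. -423.]
54 16 [ 491. -439.] [ 563. -422.]
```

View pics/d.png

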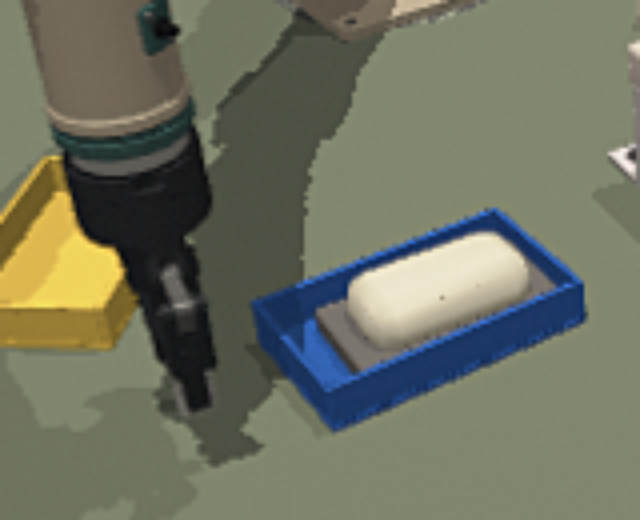

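Run:
```python
from h import *
im,d=ctrl.get_image("scene")
Q=cloud("scene",d,np.ones(d.shape,bool))
k=(abs(Q[:,0]-520)<60)&(abs(Q[:,1]+425)<30)&(Q[:,2]>5)&(Q[:,2]<60);Q=Q[k]
for lo in range(0,60,6):
    p=Q[(Q[:,2]>=lo)&(Q[:,2]<lo+6)]
    if len(p):print(lo,len(p),p[:,:2].min(0).round(),p[:,:2].max(0).round())
```

```text
36 11 [ 493. -441.] [ 553. -422.]
42 17 [ 490. -443.] [ 559. -422.]
48 23 [ 492. -442.] [ 560. -422.]
54 21 [ 490. -441.] [ 560. -421.]
```

The depth camera shows the fingertips at about z = 37 with the TCP reading 16, so the tips stand higher than the state suggests. I'll lower slowly and watch the force.

send_rows(
  rows=[
    {"x":0,"y":0,"z":-0.3,"roll":0,"claw":0.4},
    {"x":0,"y":0,"z":-0.6,"roll":0,"claw":0.4},
    {"x":0,"y":0,"z":-0.9,"roll":0,"claw":0.4},
    {"x":0,"y":0,"z":-1.0,"roll":0,"claw":0.4},
    {"x":0,"y":0,"z":-1.0,"roll":0,"claw":0.4},
  ],
)

```text
clock: 4.98
eef_pos: [517.9, -425.4, 5.0]
tool_rot: [-3.141, -0.0, 1.424]
force: [0.7, 0.1, 0.1]
width: 51.6
```

```bash
cat > tip.py <<'E'
from h import *
im,d=ctrl.get_image("scene")
Q=cloud("scene",d,np.ones(d.shape,bool)); s=ctrl.read_state(); e=np.array(s["eef_pos"])
k=(abs(Q[:,0]-e[0])<60)&(abs(Q[:,1]-e[1])<30)&(Q[:,2]>5)&(Q[:,2]<60);Q=Q[k]
print(e.round(1),s["force"])
for lo in range(0,60,4):
    p=Q[(Q[:,2]>=lo)&(Q[:,2]<lo+4)]
    if len(p):print(lo,len(p),p[:,:2].min(0).round(),p[:,:2].max(0).round())
E
python3 tip.py
```

```text
[ 518.1 -425.5    5.2] [ 0.45481869 -1.27386377 -0.20618458]
24 2 [ 550. -436.] [ 551. -424.]
28 13 [ 489. -441.] [ 556. -420.]
32 11 [ 492. -442.] [ 557. -423.]
36 16 [ 492. -441.] [ 560. -422.]
40 14 [ 492. -442.] [ 559. -421.]
44 15 [ 491. -442.] [ 560. -421.]
48 16 [ 548. -441.] [ 561. -422.]
52 10 [ 547. -442.] [ 559. -422.]
56 8 [ 549. -442.] [ 560. -427.]
```

Tips are now at about 25 and follow one-for-one, with no contact. Another 13 mm down.

send_rows(
  rows=[
    {"x":0,"y":0,"z":-0.3,"roll":0,"claw":0.4},
    {"x":0,"y":0,"z":-0.6,"roll":0,"claw":0.4},
    {"x":0,"y":0,"z":-0.9,"roll":0,"claw":0.4},
    {"x":0,"y":0,"z":-1.2,"roll":0,"claw":0.4},
    {"x":0,"y":0,"z":-1.3,"roll":0,"claw":0.4},
  ],
)

```text
clock: 5.45
eef_pos: [517.9, -425.4, -8.2]
tool_rot: [-3.141, -0.0, 1.424]
force: [-0.7, 0.1, -0.2]
width: 51.2
```

```bash
python3 tip.py
```

```text
[ 517.9 -425.3   -8.2] [-0.4047754  -0.34427509 -0.4304849 ]
8 1 [ 549. -428.] [ 549. -428.]
12 6 [ 548. -440.] [ 551. -423.]
16 6 [ 494. -442.] [ 554. -422.]
20 14 [ 491. -442.] [ 557. -428.]
24 14 [ 494. -442.] [ 559. -422.]
28 15 [ 491. -442.] [ 559. -421.]
32 14 [ 491. -442.] [ 561. -421.]
36 12 [ 546. -442.] [ 559. -422.]
40 10 [ 554. -440.] [ 560. -426.]
44 5 [ 491. -443.] [ 559. -426.]
48 1 [ 491. -428.] [ 491. -428.]
52 1 [ 568. -438.] [ 568. -438.]
56 1 [ 555. -444.] [ 555. -444.]
```

send_rows(
  rows=[
    {"x":-0.2,"y":1,"z":0,"roll":0,"claw":0.4},
    {"x":-0.4,"y":2,"z":0,"roll":0,"claw":0.4},
    {"x":-0.6,"y":3,"z":0,"roll":0,"claw":0.4},
    {"x":-0.8,"y":4,"z":0,"roll":0,"claw":0.4},
    {"x":-0.9,"y":5,"z":0,"roll":0,"claw":0.4},
  ],
)

```text
clock: 5.92
eef_pos: [508.9, -373.9, -7.3]
tool_rot: [-3.141, -0.0, 1.425]
force: [0.3, 0.2, -0.1]
width: 50.7
```

send_rows(
  rows=[
    {"x":0.1,"y":0.8,"z":0,"roll":0,"claw":0.4},
    {"x":0.2,"y":1.6,"z":0,"roll":0,"claw":0.4},
    {"x":0.4,"y":2.4,"z":0,"roll":0,"claw":0.4},
    {"x":0.5,"y":3.2,"z":0,"roll":0,"claw":0.4},
    {"x":0.6,"y":4,"z":0,"roll":0,"claw":0.4},
  ],
)

```text
clock: 6.33
eef_pos: [515.3, -335.9, -7.3]
tool_rot: [3.141, 0.001, 1.424]
force: [-1.2, -5.8, 1.1]
width: 51.2
```

send_rows(
  rows=[
    {"x":0.1,"y":0.8,"z":0,"roll":0,"claw":0.4},
    {"x":0.2,"y":1.6,"z":0,"roll":0,"claw":0.4},
    {"x":0.4,"y":2.4,"z":0,"roll":0,"claw":0.4},
    {"x":0.5,"y":3.2,"z":0,"roll":0,"claw":0.4},
    {"x":0.6,"y":4,"z":0,"roll":0,"claw":0.4},
  ],
)

```text
clock: 6.75
eef_pos: [521.8, -295.3, -7.3]
tool_rot: [3.141, 0.0, 1.423]
force: [-0.0, -4.9, 0.1]
width: 51.3
```

```bash
python3 m.py;python3 tip.py
```

```text
tray [ 543.8 -191. ] [188.7 115.4] 81.4 pts 417
bridge-frame along,lateral: -172.32059999999998 11.492999999999931
tcp [ 522.3 -292.4   -7.4] -275.7943240784372 5.035595461547842 [ 3.14098264e+00 -1.92256664e-03  1.42566358e+00] [-0.98736351 -1.80916776  1.87771316] 6.8
[ 522.2 -292.7   -7.4] [-0.58811483  0.29083049  0.45392656]
4 9 [ 531. -289.] [ 564. -263.]
8 7 [ 495. -292.] [ 582. -287.]
12 10 [ 497. -308.] [ 579. -288.]
16 13 [ 496. -306.] [ 573. -289.]
20 22 [ 496. -309.] [ 581. -287.]
24 19 [ 494. -308.] [ 581. -288.]
28 21 [ 493. -309.] [ 581. -288.]
32 32 [ 494. -309.] [ 582. -283.]
36 17 [ 494. -308.] [ 577. -286.]
40 14 [ 497. -308.] [ 564. -294.]
44 14 [ 489. -309.] [ 564. -283.]
48 10 [ 491. -307.] [ 553. -282.]
52 6 [ 493. -311.] [ 557. -295.]
56 6 [ 492. -311.] [ 562. -297.]
```

The tray is flush and straight (81.4°) and 172 mm short, but 11.5 mm off to +x. I'll push on with a small drift to -x.

send_rows(
  rows=[
    {"x":0,"y":0.8,"z":0,"roll":0,"claw":0.4},
    {"x":0.1,"y":1.6,"z":0,"roll":0,"claw":0.4},
    {"x":0.1,"y":2.4,"z":0,"roll":0,"claw":0.4},
    {"x":0.1,"y":3.2,"z":0,"roll":0,"claw":0.4},
    {"x":0.1,"y":4,"z":0,"roll":0,"claw":0.4},
  ],
)

```text
clock: 7.27
eef_pos: [522.3, -255.2, -7.5]
tool_rot: [3.141, 0.0, 1.423]
force: [-0.1, -4.0, 0.1]
width: 51.3
```

send_rows(
  rows=[
    {"x":0,"y":0.8,"z":0,"roll":0,"claw":0.4},
    {"x":0.1,"y":1.6,"z":0,"roll":0,"claw":0.4},
    {"x":0.1,"y":2.4,"z":0,"roll":0,"claw":0.4},
    {"x":0.1,"y":3.2,"z":0,"roll":0,"claw":0.4},
    {"x":0.1,"y":4,"z":0,"roll":0,"claw":0.4},
  ],
)

```text
clock: 7.68
eef_pos: [523.2, -214.9, -7.5]
tool_rot: [3.142, 0.0, 1.424]
force: [0.9, -4.5, 0.7]
width: 51.0
```

```bash
python3 m.py
```

```text
tray [ 542.8 -128.8] [151.1 115. ] 81.7 pts 255
bridge-frame along,lateral: -110.95080000000002 1.4227999999999348
tcp [ 523.4 -212.2   -7.5] -196.3017323120427 -5.620479057271748 [-3.14097182e+00 -1.93148657e-03  1.42624696e+00] [ 0.67557115 -2.74897163  0.83307876] 7.7333
```

send_rows(
  rows=[
    {"x":0.1,"y":0.8,"z":0,"roll":0,"claw":0.4},
    {"x":0.2,"y":1.6,"z":0,"roll":0,"claw":0.4},
    {"x":0.3,"y":2.4,"z":0,"roll":0,"claw":0.4},
    {"x":0.4,"y":3.2,"z":0,"roll":0,"claw":0.4},
    {"x":0.5,"y":4,"z":0,"roll":0,"claw":0.4},
  ],
)

```text
clock: 8.15
eef_pos: [527.8, -175.7, -7.5]
tool_rot: [-3.141, 0.001, 1.423]
force: [-0.0, -5.6, 1.2]
width: 51.5
```

send_rows(
  rows=[
    {"x":0.1,"y":0.8,"z":0,"roll":0,"claw":0.4},
    {"x":0.2,"y":1.6,"z":0,"roll":0,"claw":0.4},
    {"x":0.3,"y":2.2,"z":0,"roll":0,"claw":0.4},
    {"x":0.4,"y":2.8,"z":0,"roll":0,"claw":0.4},
    {"x":0.5,"y":3.3,"z":0,"roll":0,"claw":0.4},
  ],
)

```text
clock: 8.57
eef_pos: [532.6, -142.5, -7.5]
tool_rot: [-3.141, 0.001, 1.424]
force: [-1.6, -5.8, 2.2]
width: 51.0
```

```bash
python3 m.py
cat > m2.py <<'E'
from h import *
im,d,P,Q,M=measure()
B=np.array([557.6,-18.8]);u=np.array([.146,.989]);n=np.array([.989,-.146])
a=(P[:,:2]-B)@u;l=(P[:,:2]-B)@n
print("along extremes",np.percentile(a,[0.5,99.5]),"lat",np.percentile(l,[.5,99.5]))
for s,k in(("rear",a<-40),("front",a>40)):
    if k.sum()>5: print(s,k.sum(),"end",a[k].min() if s=="rear" else a[k].max(),"lat",l[k].min(),l[k].max())
cv2.imwrite("pics/e.png",cv2.resize(im[110:260,230:390],(640,600)))
E
python3 m2.py
```

```text
tray [556.3 -27.4] [166.6 114.7] 81.6 pts 211
bridge-frame along,lateral: -8.695200000000009 -0.03010000000006774
tcp [ 533.1 -141.    -7.5] -124.42068916582828 -6.434678460080367 [-3.14077118e+00 -6.43153749e-04  1.42531388e+00] [-1.05772673 -3.74604155  2.02499276] 8.6167
along extremes [-89.51317385  76.28054086] lat [-57.33083896  57.45018459]
rear 77 end -91.70841126534275 lat -57.01415325838045 57.47550086590513
front 134 end 76.34800175747121 lat -57.553651966505214 58.18015319985546
```

View pics/e.png

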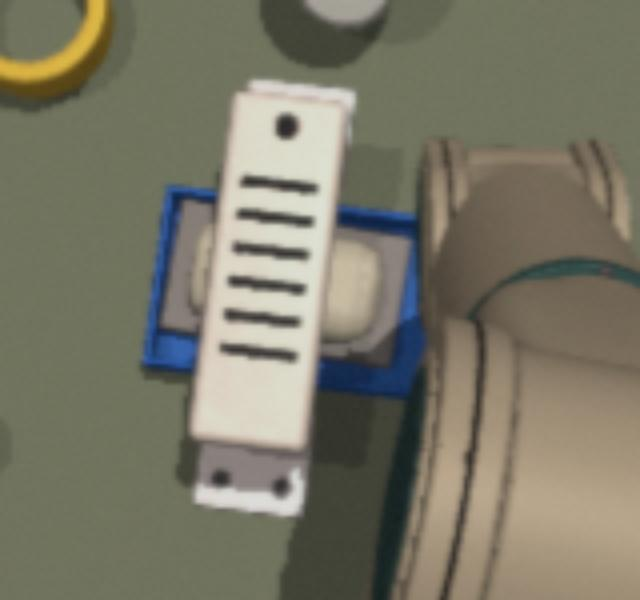

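The tray is under the bar, straight and laterally centred. Its front edge is 76 mm past the bar centre and should be about 95 mm. Last 19 mm, slowly.

send_rows(
  rows=[
    {"x":0.1,"y":0.5,"z":0,"roll":0,"claw":0.4},
    {"x":0.1,"y":0.9,"z":0,"roll":0,"claw":0.4},
    {"x":0.2,"y":1.3,"z":0,"roll":0,"claw":0.4},
    {"x":0.2,"y":1.6,"z":0,"roll":0,"claw":0.4},
    {"x":0.3,"y":1.8,"z":0,"roll":0,"claw":0.4},
  ],
)

```text
clock: 9.08
eef_pos: [535.6, -124.5, -7.6]
tool_rot: [-3.14, 0.0, 1.424]
force: [-1.9, -5.3, 1.1]
width: 50.9
```

send_rows(
  rows=[
    {"x":0,"y":0,"z":0,"roll":0,"claw":0.4},
    {"x":0,"y":0,"z":0,"roll":0,"claw":0.4},
  ],
)

```text
clock: 9.25
eef_pos: [535.8, -124.0, -7.6]
tool_rot: [-3.141, -0.001, 1.425]
force: [-1.3, -1.9, 0.6]
width: 51.0
```

```bash
python3 m2.py;python3 tip.py|head -1
```

```text
along extremes [-58.18838301  93.73613142] lat [-57.00340189  57.77552966]
rear 29 end -58.485347384233 lat -57.0152623184863 58.04780294020725
front 153 end 93.75820482868495 lat -57.002644837859464 57.497868595989736
[ 535.8 -124.    -7.6] [-0.86708979 -2.65197617  1.2395682 ]
```

The front edge is at 93.8 mm, so the tray is within about 1 mm. Now I retreat straight back, then up.

send_rows(
  rows=[
    {"x":-0.1,"y":-0.8,"z":0,"roll":0,"claw":0.4},
    {"x":-0.3,"y":-2,"z":0,"roll":0,"claw":0.4},
    {"x":-0.6,"y":-4,"z":0,"roll":0,"claw":0.4},
    {"x":-0.9,"y":-6.5,"z":1,"roll":0,"claw":0.4},
    {"x":-1.3,"y":-9,"z":3,"roll":0,"claw":0.4},
  ],
)

```text
clock: 9.77
eef_pos: [521.7, -215.2, 21.0]
tool_rot: [-3.138, -0.001, 1.425]
force: [1.6, -0.8, 0.3]
width: 51.3
```

send_rows(
  rows=[
    {"x":0,"y":-3,"z":3,"roll":0,"claw":0.4},
    {"x":0,"y":-6,"z":6,"roll":0,"claw":0.4},
    {"x":0,"y":-9,"z":9,"roll":0,"claw":0.4},
    {"x":0,"y":-12,"z":12,"roll":0,"claw":0.4},
    {"x":0,"y":-14,"z":14,"roll":0,"claw":0.4},
  ],
)

```text
clock: 10.18
eef_pos: [522.8, -359.5, 165.5]
tool_rot: [3.138, 0.002, 1.421]
force: [1.4, -0.3, -0.6]
width: 51.2
```

send_rows(
  rows=[
    {"x":0,"y":0,"z":0,"roll":0,"claw":0.4},
    {"x":0,"y":0,"z":0,"roll":0,"claw":0.4},
    {"x":0,"y":0,"z":0,"roll":0,"claw":0.4},
    {"x":0,"y":0,"z":0,"roll":0,"claw":0.4},
  ],
)

```text
clock: 10.52
eef_pos: [522.6, -352.8, 161.2]
tool_rot: [-3.139, -0.002, 1.426]
force: [-1.4, 0.9, 1.2]
width: 51.6
```

```bash
python3 m.py; python3 m2.py
python3 - <<'E'
from h import *
im,d=ctrl.get_image("top"); old=cv2.imread("pics/top0.png")
for n,(u,v) in dict(can=(187,217),tape=(238,113),cup=(316,97)).items():
    s=np.s_[v-28:v+28,u-28:u+28]; print(n,np.mean(cv2.absdiff(im[s],old[s])).round(2))
E
```

```text
tray [558.2 -19.7] [188.9 114.9] 81.6 pts 303
bridge-frame along,lateral: -0.8024999999999952 0.7248000000000223
tcp [ 522.8 -352.7  161.2] -335.32552169691 14.326351498577793 [-3.13929968e+00 -2.00601954e-03  1.42608870e+00] [-0.10224373 -0.34682376 -0.70110538] 10.5667
along extremes [-94.91780589  93.45287927] lat [-56.97222612  57.94564478]
rear 150 end -95.04063572482018 lat -57.06536229584899 57.72945624909665
front 155 end 93.68933169701691 lat -56.79990782426531 58.02831930530189
can 3.84
tape 3.72
cup 3.83
```

View pics/e.png

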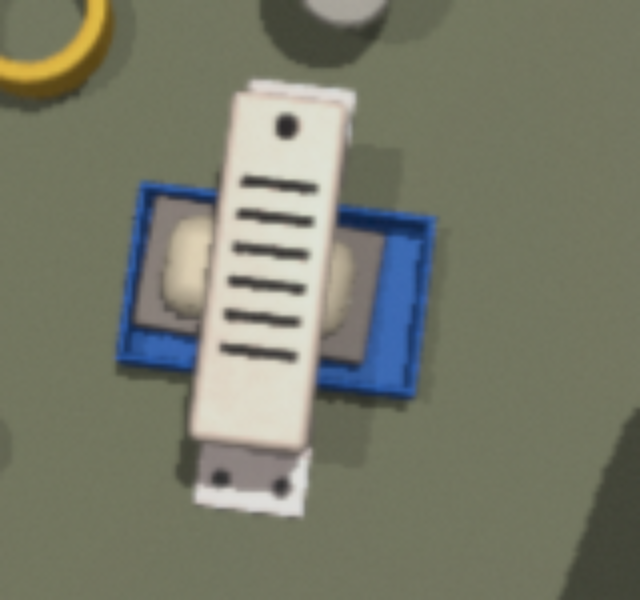

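The tray is centred and straight. The mould lies flat in it, against the front wall, about 15 mm off the tray's centre (limit 30 mm). The bystander patches match the start picture apart from noise.

```bash
python3 -c "
from cell import ctrl
print(ctrl.finish_job())"
```

```text
the job is handed in; nothing more can be done
None
```

The tray stands centred and straight under the lamp bar, and I handed the job in at about 10.7 s of robot time. No verdict is reported, so the final state rests on my own checks.

- **How it was done:** I pushed the tray's far (-y) end with both half-open fingers, squared it up, and slid it between the posts with a small sideways correction. Then I backed the arm well clear.
- **Final tray position:** by the top camera, it is 0.8 mm short of the bar's centre along the slide. It is 0.7 mm off sideways and about 0.1° off straight.
- **Mould:** it looks flat in the tray, against the front wall, roughly 15 mm from the tray's centre (limit 30 mm). This was judged from the picture, not measured.
- **Bystanders:** the can, tape roll and cup match the start picture, with only a small, even difference at all three.
- **What went wrong:** on the first push the fingertips cleared the tray wall and slid the mould forward. The depth camera showed the tips about 20 mm above the TCP height reading. I lifted out, lowered by camera and force, and tried again.

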